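# Press the cap-wrench bit into the tube-opener handle and rack the tool

### The job

Take the bit with the blue head out of the grey stand and tap or press its tapered shank, by feel, down into the handle that stands in the aluminium nest, firmly enough (about 20 N) that it wedges there by friction alone, but never harder than 30 N. Then lift the tool by the bit, so that the taper carries the handle, without taking hold of the handle itself, and set it upright in the green holder, all the way down. Do not drop it, and leave the orange bit and the other things on the table where they are.

Things in the scene. Friction and masses are not known exactly. Their poses are not given: they have to be found in the camera images.
- bit_centre (a point): Centre of the wanted bit's blue head, z up the bit's axis away from the shank. The head is an upright cylinder of 32 mm diameter, from 17 mm below to 17 mm above this point; under it a steel collar, 36 mm diameter, 4 mm thick. At the start the bit hangs upright, shank down, in one of the stand's two holes, the collar resting on the stand's top.
- spare_bit_centre (a point): Same point of the other bit, of the same shape but with an orange head; it is in the stand's other hole, 90 mm away, and stays there.
- bit_stand: Fixed grey block, 60 x 140 x 80 mm, origin at the centre of its underside; its two holes (28 mm diameter, through, 45 mm either side of the centre) lie along its y axis.
- handle: Loose steel handle with black grip rings, 36 mm diameter (37.4 over the rings), 100 mm tall, 0.54 to 0.78 kg; origin at the centre of its underside, z along its axis to the mouth. Stands upright in the nest. Its blind bore, 30 mm diameter, holds a sprung split brass taper sleeve that matches the shank. Friction holds back at least half of the force the shank was pressed in with.
- handle_mouth (a point): Centre of the handle's open top, 100 mm above its underside. The shank goes in freely and begins to wedge with its tip 38 mm below the mouth; since its length is not known, that is with the bit centre anywhere from 53 down to 28 mm above the mouth. From there it resists by some 4 to 9 N more per mm. The collar does not reach the mouth at a push of 20 N.
- nest: Fixed aluminium block 80 x 80 x 45 mm on a 100 x 80 x 6 mm foot, origin at the centre of its underside, with a round pocket 40 mm in diameter and 35 mm deep (pocket floor 10 mm above the table) in which the handle stands.
- holder: Fixed green block of the same outer sizes, origin at the centre of its underside, with an empty round pocket 46 mm in diameter and 35 mm deep (floor 10 mm above the table).
- holder_floor (a point): Centre of the floor of the holder's pocket, 10 mm above the table.
- tube_a: Capped sample tube, 30 mm diameter, 102 mm tall, standing on the table, origin at the centre of its underside; bystander.
- tube_b: Capped sample tube, 94 mm tall; bystander, as above.
- pot: White specimen pot, 48 mm diameter, 83 mm tall, origin at the centre of its underside; bystander.
- bit: The whole wanted bit, 0.11 kg; origin on its axis at the collar's underside, 21 mm below the bit centre; z up the axis. The round steel shank below tapers by 1 mm of radius in 11 mm, down to 12 mm diameter at its tip. It is clamped in the head at a length that differs from start to start and is not reported: the tip is 45 to 70 mm below the collar (66 to 91 mm below the bit centre).

How it is judged:
On the way, in this order (a step that is already met when the one before it is completed fails the run):
1. the shank of the blue bit is in the handle, while the handle stands in the nest (horizontal distance between bit_centre and handle_mouth below 0.008 m and z of bit_centre in the frame of handle below 0.153 m and angle between the z axis of handle and the z axis of bit_centre, either way round below 0.1 rad and horizontal distance between handle and nest below 0.008 m and height (world z) of handle below 0.014 m), for 0.1 s.
2. the handle hangs on the bit alone, at least 40 mm up and not touched by the fingers (horizontal distance between bit_centre and handle_mouth below 0.008 m and z of bit_centre in the frame of handle below 0.153 m and angle between the z axis of handle and the z axis of bit_centre, either way round below 0.1 rad and height (world z) of handle above 0.05 m and contact force between the fingers and handle below 0.5 N and contact force between handle and nest below 0.2 N and contact force between the fingers and bit above 1 N), for 0.3 s.
At the end, for the whole second after the job is handed in: The handle stands upright (within 0.08 rad) on the floor of the green holder's pocket (within 4 mm in height, 9 mm sideways), the blue bit sits in it, in line within 0.1 rad and 8 mm (bit centre less than 53 mm above the mouth), both at rest (horizontal distance between bit_centre and handle_mouth below 0.008 m and z of bit_centre in the frame of handle below 0.153 m and angle between the z axis of handle and the z axis of bit_centre, either way round below 0.1 rad and horizontal distance between handle and holder_floor below 0.009 m and height (world z) of handle below 0.014 m and angle between handle's own z axis and vertical below 0.08 rad and linear speed of each of handle, bit below 0.02 m/s); the robot touches nothing.
It fails at once if the handle is pressed on the nest or the holder with more than 40 N (its own weight of 5 to 8 N included) (contact force between handle and nest above 40 N or contact force between handle and holder above 40 N).
It fails at once if the fingers press on the handle itself (over 3 N) (contact force between the fingers and handle above 3 N).
It fails at once if the handle falls: it moves faster than 0.4 m/s while the fingers do not hold the bit or the bit does not hold it ((contact force between the fingers and bit below 0.1 N or contact force between bit and handle below 0.1 N) and linear speed of handle above 0.4 m/s).
It fails at once if the orange bit is moved by more than 15 mm (distance of spare_bit_centre from where it was at the start of the episode above 0.015 m).
It fails at once if a bystander is moved by more than 20 mm (distance of any of tube_a, tube_b, pot from where it was at the start of the episode above 0.02 m).
It also fails if it takes over 58 s, if anything falls off the work surface, if the arm or the gripper's body presses on something with over 40 N, if the wrist force passes 120 N, or if a joint passes its speed limit or range.

### The arm

A 6-joint arm with a two-finger parallel gripper is mounted at the origin on a cart in front of the work surface, level with it; the furniture and walls round the work are solid. World frame = base frame: x ahead of the robot, y to its left, z up, the work surface at z = 0. Lengths are in m, angles in rad, forces in N, time in s.
With the tool pointing down it reaches from about 0.375 to 0.9 m from the base axis. Payload 3.1 kg.
Tool frame: the origin (TCP) lies midway between the tips of the shut fingers; the grasp point (between the pads) lies 19 mm behind it; x points along the fingers, z is the direction in which the jaws open and shut, and the axes are right-handed (so a half turn about x gives the same grasp; the last joint's range is limited). The gripper opens to 85 mm and grips with 20 to 120 N. Pads are 22 mm wide; open, the fingers measure 114 mm over their backs; the gripper's body (76 mm by 85 mm) begins 54 mm behind the grasp point. The pads swing forward as they close: fully open they stand 13 mm farther back than shut.
Start: joints at [-1.492, 0.527, 1.433, -0, 1.181, -0.178], TCP at [0.159, -0.604, 0.231] pointing down, gripper open.
Joint ranges: [-3.08, 3.08], [-0.75, 2.2], [0.22, 2.44], [-1.43, 4.57], [0, 2.65], [-2.85, 2.85]. Speed limits (rad/s): [2.79, 2.79, 3.14, 3.14, 3.14, 3.14].

### API

Orientations are given as a unit quaternion [x, y, z, w].
In Python, from station import status, snapshot, camera_params, ticket gives the robot as it stands.
- The arm moves only by the tool arm_command, never from a script. Its argument "series" is a list that holds one entry, the list of rows, each a list of 4 numbers: the shift along the tool's x, y, z in mm, then the turn about the tool's x in rad. A call has 1 to 10 rows; each row shifts and turns the commanded pose from where the row before left it, along the tool's axes as they then stand; what a row does not reach is not made up. A row lasts 1/10 s, in which the tool goes at most 50 mm and 8.59 degrees, less where a joint would pass 70% of its speed; a pose out of reach is approached as far as the arm can. A call is refused whole if a number of a shift passes 50 or a number of a turn 0.15, either way. A call with a gripper value outside its range is refused whole. "jaw" is the opening in per cent of the stroke, from 0 (shut) to 100 (fully open), set as the call begins (left out, the last holds). The fingers move at their own pace and stop on an object; "force" is the grip in N (left out, the last holds). Time passes only in rows, so rows that do not move let the fingers close. It gives the time, the measured TCP pose, the force and the opening at its end, in the units of the state.
- status.sense(): the state, without advancing time (a new reading comes with each control period).
- snapshot(name): name is "scene" or "top"; returns the picture (400x640x3 uint8, red, green, blue); there is no depth.
- camera_params(name): a dict with "fovy" (degrees; the focal length in pixels is half the picture's height over the tangent of half this angle, whatever the lens; pixels are square), "cx", "cy" (the principal point, pixels), "extrinsics" (4x4, takes a point from camera to world coordinates). Camera axes: x right, y down, z forward; pixel columns grow to the right and rows downward; lengths in m; the calibration is good to about 2 mm. A picture is of the moment at which its call begins. camera_params takes no time and is no camera call.
- ticket.sign_off(): hands the job in, once; it reports no verdict.
The state is a dict: "t": time; "q": joint angles; "qd": joint speeds; "tau": joint torques, N m; "tcp_pos": TCP position; "tool_rot": TCP orientation; "force": force on the tool from outside, world axes, zero at the start; "ft_torque": the same for the moment, N m; "finger_gap": opening from 0.0 (shut) to 1.0 (fully open).
Only numpy, scipy, OpenCV 4.12 (cv2) and the standard library are available. Lean on these libraries where they do the work, as an engineer would, in place of code of your own. Each camera call takes 0.05 s, during which the arm holds its last target. There are 200 camera calls.

## Working session

There is one attempt and no reset: what is moved stays moved. The work goes in short steps, Python scripts to look and compute and a tool call to move; the robot and the scene stay as the last step left them, time stands still between calls to the robot, and variables do not carry over. Pictures are saved under pics/ and viewed, about 8 in all and at most 12, crops included, and the job is handed in when it is done.

Besides the shell and the picture viewer there is one more tool, called after "Call:" as name(argument=value, ...) on one line, values as JSON. arm_command: Moves the arm, as the interface text tells. Its arguments: {"type":"object","properties":{"series":{"type":"array"},"jaw":{"type":"number"},"force":{"type":"number"}},"required":["series"]}

```bash
mkdir -p pics; ls
python3 - <<'E'
from station import status, snapshot, camera_params
import cv2, numpy as np
s=status.sense()
for k,v in s.items(): print(k,np.round(v,4))
for n in("scene","top"):
    im=snapshot(n); cv2.imwrite(f"pics/{n}0.png",im[:,:,::-1]); p=camera_params(n); print(n,p["fovy"],p["cx"],p["cy"],{k:v for k,v in p.items() if k not in("fovy","cx","cy","extrinsics")}); print(np.round(p["extrinsics"],4).tolist())
E
```

```text
pics
t 0.0
q [-1.4915  0.5285  1.4339 -0.      1.1814 -0.1785]
qd [ 0.0019  0.0004 -0.0011 -0.0008  0.0013  0.0001]
tau [ 1.60000e-03 -4.42345e+01 -1.78026e+01 -2.00000e-04  8.30000e-03
  0.00000e+00]
tcp_pos [ 0.1593 -0.6036  0.2303]
tool_rot [ 0.4322  0.5607 -0.431   0.5596]
force [ 0.4865 -0.3548  0.4005]
ft_torque [ 0.0541 -0.0423  0.0427]
finger_gap 1.0
scene 54.08674925345887 316.566694865465 200.5017490303676 {}
[[0.7888, 0.3772, -0.4853, 1.0178], [0.6146, -0.4731, 0.6312, -0.523], [0.0085, -0.7962, -0.605, 0.6382], [0.0, 0.0, 0.0, 1.0]]
top 42.15962071538576 316.41030511731424 198.1246111970537 {}
[[0.0277, -0.9934, 0.1116, 0.4494], [-0.9996, -0.0286, -0.0064, 0.0352], [0.0095, -0.1114, -0.9937, 1.6072], [0.0, 0.0, 0.0, 1.0]]
```

View pics/scene0.png

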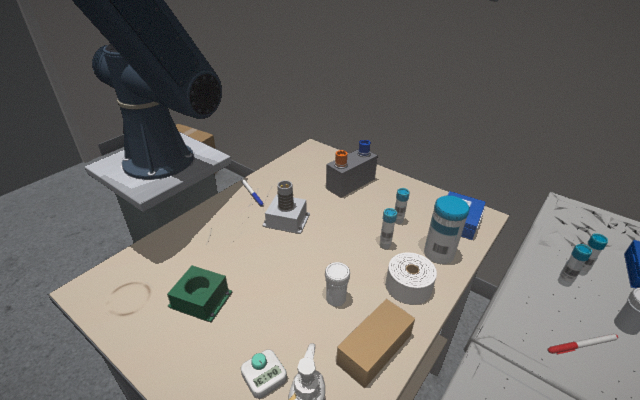

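View pics/top0.png

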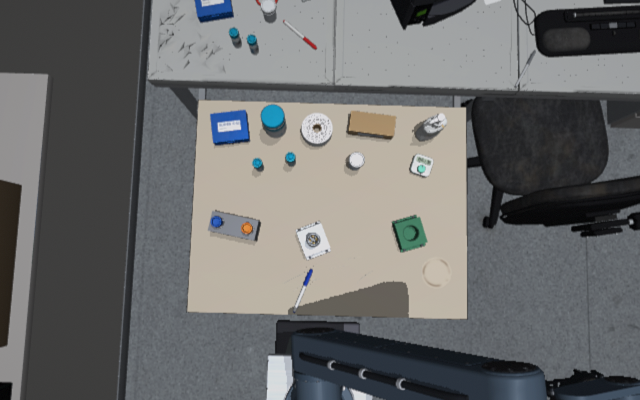

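The scene view shows the blue head at (364,146), orange at (341,158), handle in nest at (286,195) and the green holder at (200,292). In the top view they are at (217,222), (247,228), (313,240) and (411,233).

```bash
cat > h.py <<'E'
import cv2, numpy as np
from station import status, snapshot, camera_params
def cam(n):
    p=camera_params(n); E=np.array(p["extrinsics"]); f=200/np.tan(np.radians(p["fovy"])/2)
    return E,f,p["cx"],p["cy"]
def plane(n,uv,z):
    E,f,cx,cy=cam(n); d=E[:3,:3]@[(uv[0]-cx)/f,(uv[1]-cy)/f,1]; o=E[:3,3]
    return o+d*(z-o[2])/d[2]
def proj(n,P):
    E,f,cx,cy=cam(n); c=E[:3,:3].T@(np.array(P)-E[:3,3]); return np.array([cx+f*c[0]/c[2],cy+f*c[1]/c[2]])
def tri(uvs,uvt):
    A=np.zeros((3,3));b=np.zeros(3);L=[]
    for n,uv in(("scene",uvs),("top",uvt)):
        E,f,cx,cy=cam(n); d=E[:3,:3]@[(uv[0]-cx)/f,(uv[1]-cy)/f,1]; d/=np.linalg.norm(d); M=np.eye(3)-np.outer(d,d); A+=M;b+=M@E[:3,3];L.append((E[:3,3],M))
    P=np.linalg.solve(A,b); return P,[np.linalg.norm(M@(P-o)) for o,M in L]
def blob(im,lo,hi,box):
    x0,y0,x1,y1=box; h=cv2.cvtColor(im[y0:y1,x0:x1],cv2.COLOR_RGB2HSV); m=cv2.inRange(h,lo,hi)
    n,l,s,c=cv2.connectedComponentsWithStats(m); i=1+np.argmax(s[1:,4]); return c[i]+[x0,y0],s[i]+[x0,y0,0,0,0]
E
python3 - <<'E'
from h import *
I={n:cv2.imread(f"pics/{n}0.png")[:,:,::-1].copy() for n in("scene","top")}
bx={"blue":{"scene":(352,132,378,160),"top":(205,210,230,235)},"orange":{"scene":(328,145,352,172),"top":(236,216,260,240)},"green":{"scene":(160,255,240,325),"top":(385,208,435,258)}}
col={"blue":((105,120,30),(130,255,255)),"orange":((3,140,60),(20,255,255)),"green":((60,90,15),(95,255,255))}
for k in bx:
    r={}
    for n in I:
        r[n],s=blob(I[n],*col[k],bx[k][n]); z=.101 if k!="green" else .045
        print(k,n,np.round(r[n],2),s,np.round(plane(n,r[n],z),4))
    if k!="green":print(np.round(np.hstack(tri(r["scene"],r["top"])),4))
t=[("top",205,205,55),("top",288,213,55),("top",385,208,55),("scene",325,135,60),("scene",258,173,60),("scene",165,262,70)]
T=[cv2.resize(I[n][y:y+s,x:x+s],(264,264),interpolation=cv2.INTER_NEAREST) for n,x,y,s in t]
cv2.imwrite("pics/m0.png",np.vstack([np.hstack(T[:3]),np.hstack(T[3:])])[:,:,::-1])
E
```

```text
blue scene [364.11 145.17] [359 140  12  12 113] [0.5337 0.3215 0.101 ]
blue top [216.04 221.2 ] [211 216  12  11 101] [0.5429 0.3147 0.101 ]
[0.541  0.3124 0.1077 0.0018 0.0018]
orange scene [340.91 156.7 ] [336 150  11  15 139] [0.5191 0.2298 0.101 ]
orange top [246.16 227.89] [241 223  11  11  91] [0.526  0.2266 0.101 ]
[0.5244 0.225  0.1054 0.0017 0.0017]
green scene [194.19 292.37] [ 168  266   57   55 1480] [ 0.5374 -0.2778  0.045 ]
green top [409.23 232.88] [393 216  33  36 808] [ 0.5277 -0.2573  0.045 ]
```

View pics/m0.png

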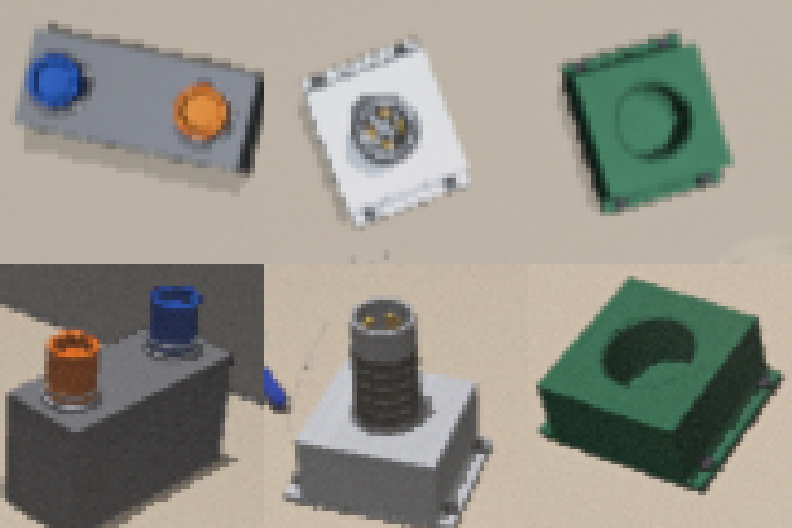

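```bash
cat >> h.py <<'E'
from scipy.spatial.transform import Rotation as R
def st():
    s=status.sense(); return s,np.array(s["tcp_pos"]),R.from_quat(s["tool_rot"]).as_matrix()
def go(target,jawdir=None):
    s,p,M=st(); print("t",round(s["t"],2),"tcp",np.round(p,4),"F",np.round(s["force"],2),"gap",round(s["finger_gap"],3),"q",np.round(s["q"],2))
    print("tool x",np.round(M[:,0],3),"y",np.round(M[:,1],3),"z",np.round(M[:,2],3)); print("shift mm",np.round(M.T@(np.array(target)-p)*1e3,1))
    if jawdir is not None:
        c=M.T@np.array([*jawdir,0]); a=np.arctan2(-c[1],c[2]); a=(a+np.pi/2)%np.pi-np.pi/2; print("turn about x",round(a,3))
E
python3 - <<'E'
from h import *
for n,uv in(("top",(313.4,240.1)),("scene",(285.3,185.3))): print("mouth",n,plane(n,uv,.11))
print(tri((285.3,185.3),(313.4,240.1)))
for n,uv in(("top",(410.8,233.2)),("scene",(198.,285.5))): print("holder",n,plane(n,uv,.045))
print(tri((198.,285.5),(410.8,233.2)))
print("bits",plane("scene",(364.8,147.2),.101),plane("scene",(341.2,157.8),.101))
for uv in((211.2+5.6,221.5),(246.7,228.4)): print(plane("top",uv,.101))
go([.5,-.3,.231],[.98,-.19])
E
```

```text
mouth top [0.49588558 0.03081799 0.11      ]
mouth scene [0.5005031  0.02891239 0.11      ]
(array([0.49670427, 0.03150297, 0.10683564]), [np.float64(0.0010002857582069068), np.float64(0.0010002857582069049)])
holder top [ 0.52683833 -0.26206864  0.045     ]
holder scene [ 0.52959155 -0.26251372  0.045     ]
(array([ 0.52730643, -0.26198551,  0.04273763]), [np.float64(0.0006199328298858294), np.float64(0.0006199328298858155)])
bits [0.54138555 0.31300217 0.101     ] [0.522968   0.22568594 0.101     ]
[0.54210866 0.31247178 0.101     ]
[0.52455628 0.22501056 0.101     ]
t 0.1 tcp [ 0.1593 -0.6037  0.2304] F [0.59 0.04 0.57] gap 0.998 q [-1.49  0.53  1.43  0.    1.18 -0.18]
tool x [-0.     0.002 -1.   ] y [0.967 0.255 0.   ] z [ 0.255 -0.967 -0.002]
shift mm [  -0.   406.8 -206.8]
turn about x -1.121
```

Call:
arm_command(series=[[[0,40.7,-20.7,0],[0,40.7,-20.7,0],[0,40.7,-20.7,0],[0,40.7,-20.7,0],[0,40.7,-20.7,0],[0,40.7,-20.7,0],[0,40.7,-20.7,0],[0,40.7,-20.7,0],[0,40.7,-20.7,0],[0,40.7,-20.7,0]]], jaw=100)

```text
t: 1.1
tcp_pos: [0.5011, -0.2988, 0.231]
tool_rot: [0.432, 0.56, -0.432, 0.56]
force: [1.0, -0.3, -0.6]
finger_gap: 1.005
```

```bash
python3 -c "
from h import *
go([.542,.3135,.231],[.98,-.19])"
```

```text
t 1.1 tcp [ 0.5011 -0.2988  0.231 ] F [ 1.03 -0.3  -0.63] gap 1.005 q [-0.73  0.47  1.54 -0.    1.13  0.58]
tool x [-0.001  0.    -1.   ] y [ 0.967  0.255 -0.   ] z [ 0.255 -0.967 -0.001]
shift mm [ 2.000e-01  1.956e+02 -5.816e+02]
turn about x -1.122
```

Call:
arm_command(series=[[[0,15,-44.7,0],[0,15,-44.7,0],[0,15,-44.7,0],[0,15,-44.7,0],[0,15,-44.7,0],[0,15,-44.7,0],[0,15,-44.7,0],[0,15,-44.7,0],[0,15,-44.7,0],[0,15,-44.7,0]]])

```text
t: 2.1
tcp_pos: [0.5308, 0.172, 0.231]
tool_rot: [0.431, 0.56, -0.432, 0.56]
force: [0.9, -1.6, 0.1]
finger_gap: 0.996
```

Call:
arm_command(series=[[[0,15.2,-44.9,0],[0,15.2,-44.9,0],[0,15.2,-44.9,0],[0,0,0,-0.14],[0,0,0,-0.14],[0,0,0,-0.14],[0,0,0,-0.14],[0,0,0,-0.14],[0,0,0,-0.14],[0,0,0,-0.14]]])

```text
t: 3.1
tcp_pos: [0.5406, 0.3119, 0.2307]
tool_rot: [0.115, 0.698, -0.115, 0.697]
force: [-0.1, -0.1, -0.5]
finger_gap: 1.001
```

Call:
arm_command(series=[[[0,0,0,-0.14],[0,0,0,0],[0,0,0,0]]])

```text
t: 3.4
tcp_pos: [0.5407, 0.3119, 0.2309]
tool_rot: [0.069, 0.704, -0.069, 0.703]
force: [0.0, 0.1, -0.7]
finger_gap: 0.998
```

Run:
```python
from h import *
go([.542,.3135,.16],[.98,-.19])
a=snapshot("scene"); b=snapshot("top")
cv2.imwrite("pics/scene1.png",a[:,:,::-1]);cv2.imwrite("pics/top1.png",b[:,:,::-1])
s,p,M=st(); print(proj("scene",p),proj("top",p),[proj("scene",p+M[:,2]*k) for k in(-.05,.05)])
c=cv2.resize(a[60:200,280:450],(680,560))
cv2.imwrite("pics/c1.png",c[:,:,::-1])
```

```text
t 3.4 tcp [0.5407 0.3119 0.2309] F [ 0.04  0.05 -0.74] gap 0.998 q [0.34 0.53 1.43 0.   1.18 0.54]
tool x [-0.001 -0.    -1.   ] y [ 0.195  0.981 -0.   ] z [ 0.981 -0.195 -0.001]
shift mm [70.9  1.9  1. ]
turn about x -0.004
[368.60871444 102.72310041] [208.08990513 218.71085789] [array([354.70781371,  96.80168173]), array([383.36257632, 109.00785814])]
```

View pics/c1.png

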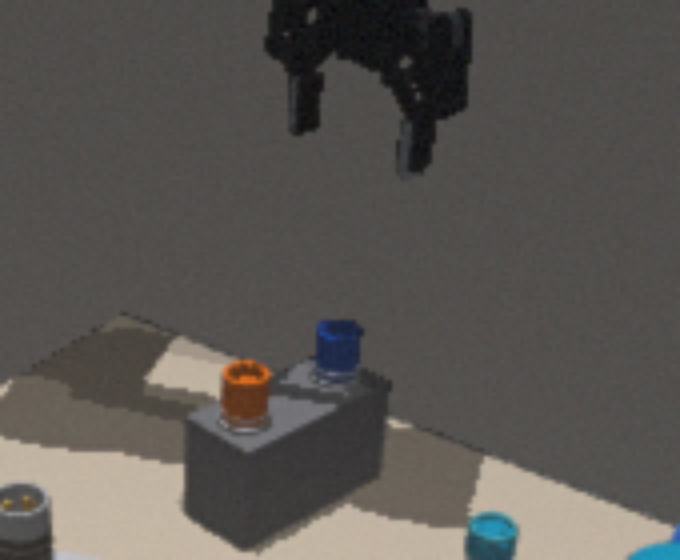

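Call:
arm_command(series=[[[20,1,0.5,0],[30,1,0.5,0],[30,0,0,0],[25,0,0,0],[20,0,0,0],[12,0,0,0],[8,0,0,0],[0,0,0,0],[0,0,0,0]]])

```text
t: 4.4
tcp_pos: [0.543, 0.314, 0.0871]
tool_rot: [0.068, 0.703, -0.068, 0.704]
force: [-0.4, 0.3, 0.0]
finger_gap: 0.997
```

Call:
arm_command(series=[[[0,0,0,0],[0,0,0,0],[0,0,0,0],[0,0,0,0],[0,0,0,0],[0,0,0,0],[0,0,0,0]]], jaw=0, force=100)

```text
t: 5.1
tcp_pos: [0.5428, 0.3139, 0.0872]
tool_rot: [0.068, 0.703, -0.068, 0.704]
force: [-0.7, 0.6, 5.2]
finger_gap: 0.346
```

Run:
```python
from h import *
go([.542,.3135,.19])
a=snapshot("scene"); b=snapshot("top")
cv2.imwrite("pics/c2.png",np.hstack([cv2.resize(a[90:190,310:410],(400,400)),cv2.resize(b[180:260,180:260],(400,400))])[:,:,::-1])
```

```text
t 5.1 tcp [0.5428 0.3139 0.0872] F [-0.72  0.62  5.2 ] gap 0.346 q [0.35 0.71 1.54 0.   0.89 0.54]
tool x [ 0.001  0.001 -1.   ] y [0.192 0.981 0.001] z [ 0.981 -0.192  0.001]
shift mm [-102.8   -0.5   -0.6]
```

View pics/c2.png

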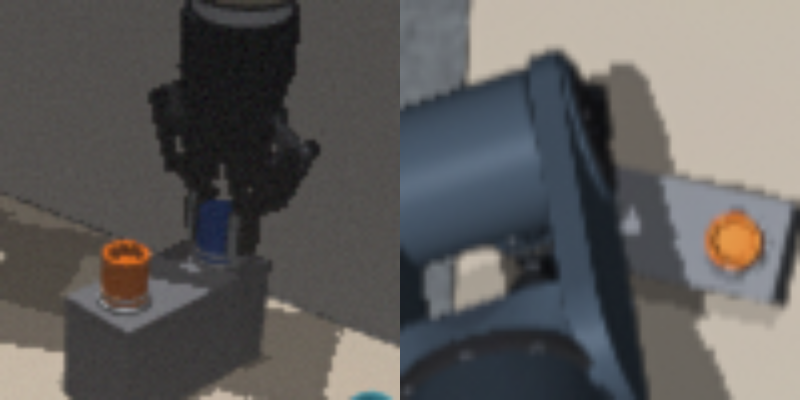

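Call:
arm_command(series=[[[-4,0,0,0],[-8,0,0,0],[-15,0,0,0],[-20,0,0,0],[-25,0,0,0],[-25,0,0,0],[-18,0,0,0],[-10,0,0,0],[-5,0,0,0],[0,0,0,0]]])

```text
t: 6.2
tcp_pos: [0.5424, 0.3137, 0.2168]
tool_rot: [0.068, 0.704, -0.068, 0.704]
force: [-0.8, 0.7, -1.3]
finger_gap: 0.352
```

Run:
```python
from h import *
go([.4975,.030,.217])
a=snapshot("scene")
s,p,M=st(); print(proj("scene",p),proj("scene",p+[0,0,.014]),proj("scene",p+[0,0,.014-.07]))
cv2.imwrite("pics/s3.png",a[:,:,::-1])
cv2.imwrite("pics/c3.png",cv2.resize(a[60:180,310:430],(600,600))[:,:,::-1])
```

```text
t 6.2 tcp [0.5424 0.3137 0.2168] F [-0.81  0.7  -1.32] gap 0.352 q [ 0.35  0.55  1.44 -0.    1.15  0.54]
tool x [ 0.001  0.    -1.   ] y [0.192 0.981 0.   ] z [ 0.981 -0.192  0.001]
shift mm [  -0.3 -287.1   10.4]
[368.79694679 108.16839841] [369.28328481 103.04978036] [366.93018445 127.81572823]
```

View pics/c3.png

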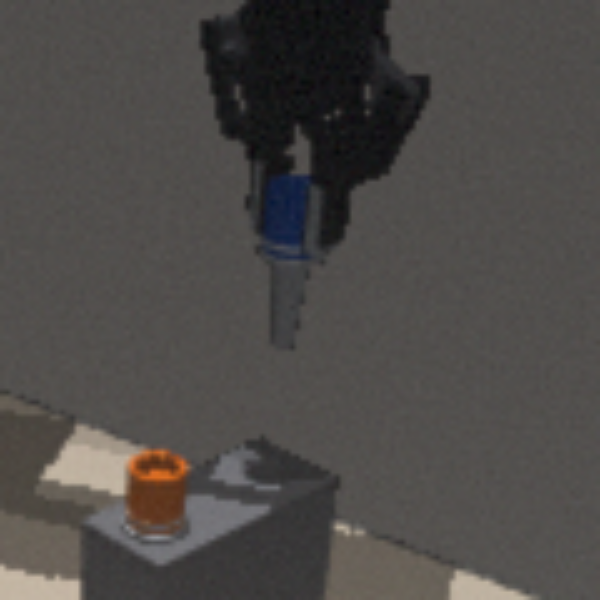

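Call:
arm_command(series=[[[0,-20,0,0],[0,-40,1.5,0],[0,-45,1.5,0],[0,-45,1.5,0],[0,-45,1.5,0],[0,-40,1.5,0],[0,-30,1.5,0],[0,-22,1.4,0],[0,0,0,0],[0,0,0,0]]])

```text
t: 7.25
tcp_pos: [0.497, 0.03, 0.2155]
tool_rot: [0.069, 0.704, -0.068, 0.703]
force: [-0.1, 0.4, -1.8]
finger_gap: 0.348
```

Run:
```python
from h import *
go([.4975,.030,.187])
a=snapshot("scene");b=snapshot("top")
s,p,M=st(); print(proj("scene",p+[0,0,.014]),proj("scene",p+[0,0,-.061]),proj("scene",[.4975,.03,.11]))
cv2.imwrite("pics/s4.png",a[:,:,::-1]);cv2.imwrite("pics/t4.png",b[:,:,::-1])
cv2.imwrite("pics/c4.png",cv2.resize(a[100:240,220:360],(600,600))[:,:,::-1])
```

```text
t 7.25 tcp [0.497  0.03   0.2155] F [-0.13  0.36 -1.83] gap 0.348 q [-0.16  0.38  1.76  0.    1.    0.03]
tool x [-0.002  0.001 -1.   ] y [0.193 0.981 0.   ] z [ 0.981 -0.193 -0.002]
shift mm [28.5  0.1  0.5]
[282.59282482 139.05650163] [284.03541229 168.32211943] [284.64957686 184.63467629]
```

View pics/c4.png

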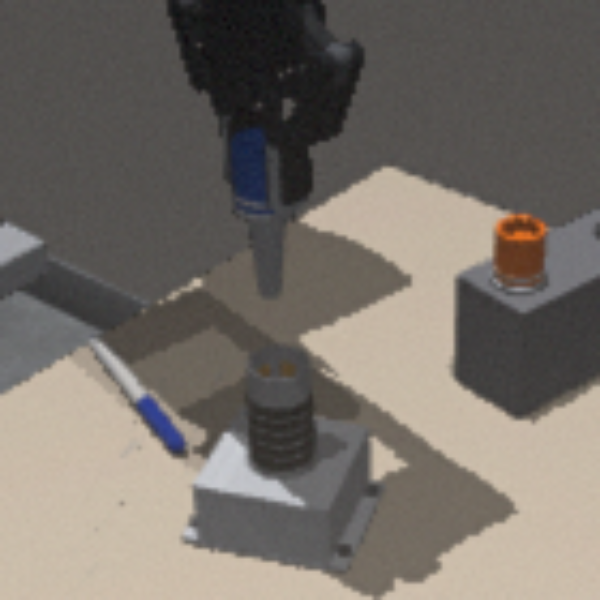

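Run:
```python
from h import *
a=cv2.imread("pics/s4.png",0); print("shank now");
for y in range(154,170): print(y,a[y,274:294])
print("handle")
for y in (182,184,186,188,190,192): print(y,a[y,274:298])
a=cv2.imread("pics/s3.png",0); print("shank s3")
for y in range(114,131,2): print(y,a[y,358:376])
for n,uv in(("top",(312.9,239.6)),("scene",(284.8,184.8))): print("mouth",n,plane(n,uv,.11))
t=cv2.imread("pics/top0.png",0); print("top mouth")
for y in range(228,252): print(y,t[y,300:326])
```

```text
shank now
154 [81 85 80 81 59 66 70 69 74 70 67 67 79 95 99 96 97 96 95 95]
155 [ 84  82  84  80  57  64  70  71  70  69  66  67  82 100  98  98  98  96
  98  98]
156 [ 84  84  84  86  77  70  70  67  68  75  67  67  90  97  97  99  99 100
  97 102]
157 [ 81  81  83  83  63  68  69  73  71  70  66  64  90  94 100  99 101  97
  99 100]
158 [ 82  83  87  95  91  74  65  67  71  71  72  68  86  95 100  95  97 100
  98  97]
159 [ 85  99  98 101 101  69  71  67  72  68  73  68  92  98  97 100  98 100
 100  96]
160 [ 94  96 101 101  97  77  66  71  71  69  67  67  92  99  98  97  98  98
  99  99]
161 [101  99  96 101  98  79  72  68  73  70  70  68  95 100  95 103  99  99
 100 100]
162 [ 95 101 100  98  94  82  72  70  70  70  66  68  96 102  99  97 100 100
  98 101]
163 [100  98  99  98  98  86  71  72  69  71  68  75  94 101 101 100 100  98
 100  99]
164 [ 98 101 100  98  98  89  74  72  72  68  70  76  97 100 101 100  99 100
 102  98]
165 [ 97  98  97  97  99  96  76  69  74  70  69  69  98 101  98  98  99 100
  97 100]
166 [ 95 101  99  98  97 100  72  72  70  71  70  74  98  98 100  9
[... 3470 characters left out ...]

 195 222 222 221 221 221 221 221]
246 [148 154 219 222 219 201 189 188 183 157 125 106  98 100 110 133 170 201
 221 222 221 221 221 220 220 220]
247 [148 148 219 222 220 218 200 190 189 186 175 160 154 157 169 200 221 222
 222 221 220 221 221 221 221 221]
248 [153 157 198 222 221 221 219 204 201 191 191 191 194 204 209 222 222 221
 221 221 221 221 221 221 221 222]
249 [153 147 149 218 222 221 221 221 219 206 205 206 210 221 221 221 221 221
 221 221 221 221 221 221 217 202]
250 [155 145 131 198 221 221 221 221 221 221 221 221 221 221 221 221 221 221
 221 221 219 208 215 211 198 147]
251 [163 152 150 176 221 222 221 221 221 221 221 221 221 221 221 221 221 221
 220 215 207 188 200 206 202 157]
```

Call:
arm_command(series=[[[0,2.5,0.5,0],[5,2,0,0],[10,0,0,0],[10,0,0,0],[8,0,0,0],[3,0,0,0],[0,0,0,0]]])

```text
t: 8.05
tcp_pos: [0.4984, 0.0344, 0.1795]
tool_rot: [0.068, 0.704, -0.068, 0.703]
force: [0.3, 0.3, -0.2]
finger_gap: 0.351
```

Run:
```python
from h import *
go([.4975,.030,.140])
a=snapshot("scene")
cv2.imwrite("pics/c5.png",cv2.resize(a[140:210,250:320],(560,560),interpolation=cv2.INTER_NEAREST)[:,:,::-1])
```

```text
t 8.05 tcp [0.4984 0.0344 0.1795] F [ 0.28  0.3  -0.15] gap 0.351 q [-0.16  0.44  1.8  -0.    0.91  0.04]
tool x [-0.002  0.    -1.   ] y [ 0.192  0.981 -0.   ] z [ 0.981 -0.192 -0.002]
shift mm [39.5 -4.4  0. ]
```

View pics/c5.png

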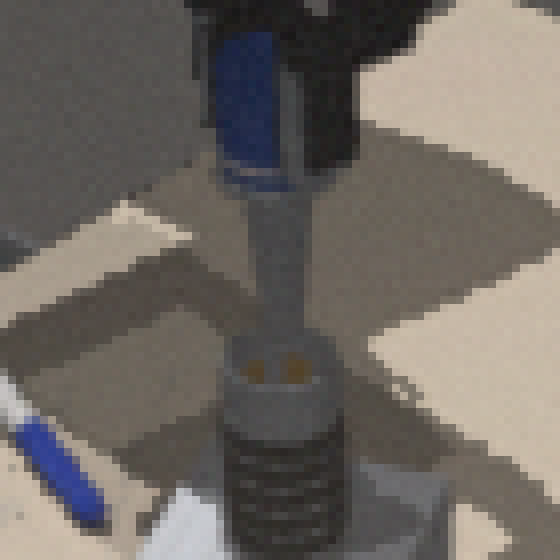

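Call:
arm_command(series=[[[2,0,0,0],[2,0,0,0],[2,0,0,0],[2,0,0,0],[2,0,0,0],[2,0,0,0],[2,0,0,0]]])

```text
t: 8.8
tcp_pos: [0.4988, 0.0344, 0.1661]
tool_rot: [0.068, 0.704, -0.068, 0.704]
force: [0.4, 0.7, -1.3]
finger_gap: 0.348
```

Call:
arm_command(series=[[[2,0,0,0],[2,0,0,0],[2,0,0,0],[2,0,0,0],[0,0,0,0]]])

```text
t: 9.3
tcp_pos: [0.4987, 0.0344, 0.158]
tool_rot: [0.068, 0.704, -0.068, 0.704]
force: [0.6, -0.4, -1.1]
finger_gap: 0.348
```

Call:
arm_command(series=[[[2,0,0,0],[2,0,0,0],[2,0,0,0],[2,0,0,0],[2,0,0,0],[2,0,0,0],[0,0,0,0]]])

```text
t: 10.0
tcp_pos: [0.4986, 0.0344, 0.146]
tool_rot: [0.068, 0.704, -0.068, 0.704]
force: [-0.0, 0.1, -0.7]
finger_gap: 0.349
```

Call:
arm_command(series=[[[1,0,0,0],[1,0,0,0],[1,0,0,0],[1,0,0,0],[0,0,0,0]]])

```text
t: 10.5
tcp_pos: [0.4986, 0.0344, 0.1421]
tool_rot: [0.068, 0.704, -0.068, 0.704]
force: [-0.9, 0.4, -1.9]
finger_gap: 0.349
```

Call:
arm_command(series=[[[1,0,0,0],[1,0,0,0],[1,0,0,0],[0,0,0,0]]])

```text
t: 10.9
tcp_pos: [0.4987, 0.0343, 0.1391]
tool_rot: [0.068, 0.704, -0.068, 0.704]
force: [-0.4, -0.4, -1.3]
finger_gap: 0.35
```

Call:
arm_command(series=[[[1,0,0,0],[1,0,0,0],[1,0,0,0],[0,0,0,0]]])

```text
t: 11.3
tcp_pos: [0.4987, 0.0344, 0.1362]
tool_rot: [0.068, 0.704, -0.068, 0.704]
force: [-0.7, -0.7, -1.4]
finger_gap: 0.345
```

Call:
arm_command(series=[[[1,0,0,0],[1,0,0,0],[0,0,0,0]]])

```text
t: 11.6
tcp_pos: [0.4988, 0.0344, 0.1342]
tool_rot: [0.068, 0.704, -0.068, 0.704]
force: [-1.7, 0.7, -0.5]
finger_gap: 0.349
```

Call:
arm_command(series=[[[1,0,0,0],[1,0,0,0],[0,0,0,0]]])

```text
t: 11.9
tcp_pos: [0.4988, 0.0344, 0.1322]
tool_rot: [0.068, 0.704, -0.068, 0.704]
force: [-1.2, -0.5, 0.1]
finger_gap: 0.344
```

Call:
arm_command(series=[[[1,0,0,0],[0,0,0,0]]])

```text
t: 12.1
tcp_pos: [0.4987, 0.0343, 0.1313]
tool_rot: [0.068, 0.704, -0.068, 0.704]
force: [-0.9, -1.7, 0.4]
finger_gap: 0.354
```

Call:
arm_command(series=[[[1,0,0,0],[0,0,0,0]]])

```text
t: 12.3
tcp_pos: [0.4988, 0.0343, 0.1304]
tool_rot: [0.068, 0.704, -0.068, 0.704]
force: [-1.8, -2.0, 2.6]
finger_gap: 0.348
```

Call:
arm_command(series=[[[1,0,0,0],[0,0,0,0]]])

```text
t: 12.5
tcp_pos: [0.4988, 0.0343, 0.1297]
tool_rot: [0.068, 0.704, -0.068, 0.704]
force: [-2.8, -1.9, 4.8]
finger_gap: 0.347
```

Call:
arm_command(series=[[[1,-0.7,-0.7,0],[0,0,0,0]]])

```text
t: 12.7
tcp_pos: [0.4983, 0.0337, 0.129]
tool_rot: [0.068, 0.703, -0.068, 0.704]
force: [-2.4, -1.8, 7.6]
finger_gap: 0.344
```

Call:
arm_command(series=[[[1,0,0,0],[0,0,0,0]]])

```text
t: 12.9
tcp_pos: [0.4984, 0.0337, 0.1285]
tool_rot: [0.068, 0.703, -0.068, 0.704]
force: [-4.0, -1.8, 11.2]
finger_gap: 0.347
```

Call:
arm_command(series=[[[1,-0.5,-0.8,0],[0,0,0,0]]])

```text
t: 13.1
tcp_pos: [0.498, 0.0334, 0.128]
tool_rot: [0.068, 0.703, -0.068, 0.705]
force: [-3.0, -1.3, 14.8]
finger_gap: 0.345
```

Call:
arm_command(series=[[[1,0,0,0],[0,0,0,0]]])

```text
t: 13.3
tcp_pos: [0.4982, 0.0334, 0.1275]
tool_rot: [0.068, 0.703, -0.068, 0.705]
force: [-4.5, -1.4, 18.5]
finger_gap: 0.35
```

Call:
arm_command(series=[[[0.9,0,0,0],[0,0,0,0],[0,0,0,0]]])

```text
t: 13.6
tcp_pos: [0.4983, 0.0334, 0.1271]
tool_rot: [0.068, 0.703, -0.068, 0.705]
force: [-5.3, 0.2, 21.9]
finger_gap: 0.349
```

```bash
python3 -c "
from h import *
go([.498,.033,.2]); s=status.sense(); print(s['ft_torque'])"
```

```text
t 13.6 tcp [0.4983 0.0334 0.1271] F [-5.29  0.25 21.87] gap 0.349 q [-0.16  0.52  1.84  0.    0.77  0.04]
tool x [ 0.004 -0.001 -1.   ] y [0.192 0.981 0.   ] z [ 0.981 -0.192  0.004]
shift mm [-72.9  -0.4   0. ]
[-0.12382931  1.03336832  0.0172813 ]
```

Call:
arm_command(series=[[[-1,0,0,0],[-1,0,0,0],[-1,0,0,0],[-1,0,0,0],[-1,0,0,0],[-1,0,0,0],[-2,0,0,0],[-2,0,0,0],[-2,0,0,0],[-2,0,0,0]]])

```text
t: 14.6
tcp_pos: [0.497, 0.0336, 0.1386]
tool_rot: [0.068, 0.704, -0.068, 0.704]
force: [-0.4, -0.4, -6.3]
finger_gap: 0.349
```

Call:
arm_command(series=[[[-3,0,0,0],[-4,0,0,0],[-5,0,0,0],[-6,0,0,0],[-6,0,0,0],[-6,0,0,0],[-6,0,0,0],[-6,0,0,0],[-5,0,0,0],[-4,0,0,0]]])

```text
t: 15.6
tcp_pos: [0.4972, 0.0335, 0.1899]
tool_rot: [0.068, 0.704, -0.068, 0.704]
force: [0.4, 0.1, -6.9]
finger_gap: 0.35
```

Call:
arm_command(series=[[[-4,0,0,0],[-5,0,0,0],[-6,0,0,0],[-6,0,0,0],[-5,0,0,0],[-3,0,0,0],[-1,0,0,0],[0,0,0,0],[0,0,0,0]]])

```text
t: 16.5
tcp_pos: [0.497, 0.0335, 0.2192]
tool_rot: [0.068, 0.704, -0.068, 0.704]
force: [-0.4, 0.6, -7.1]
finger_gap: 0.347
```

Run:
```python
from h import *
go([.528,-.262,.22])
a=snapshot("scene");b=snapshot("top")
s,p,M=st(); print([proj("scene",p+[0,0,k]).round(1).tolist() for k in(.014,-.017,-.117)],proj("top",p+[0,0,-.017]))
cv2.imwrite("pics/s6.png",a[:,:,::-1])
cv2.imwrite("pics/c6.png",np.hstack([cv2.resize(a[100:220,230:350],(480,480),interpolation=cv2.INTER_NEAREST),cv2.resize(b[190:270,270:350],(320,320)).repeat(1,0) if 0 else cv2.copyMakeBorder(cv2.resize(b[190:270,270:350],(320,320)),0,160,0,0,cv2.BORDER_CONSTANT)])[:,:,::-1])
```

```text
t 16.5 tcp [0.497  0.0335 0.2192] F [-0.37  0.58 -7.14] gap 0.347 q [-0.16  0.37  1.76  0.    1.01  0.04]
tool x [-0.001  0.    -1.   ] y [ 0.192  0.981 -0.   ] z [ 0.981 -0.192 -0.001]
shift mm [  -0.9 -284.1   87.2]
[[283.2, 137.2], [283.8, 149.7], [285.6, 186.6]] [312.54203412 238.62730348]
```

View pics/c6.png

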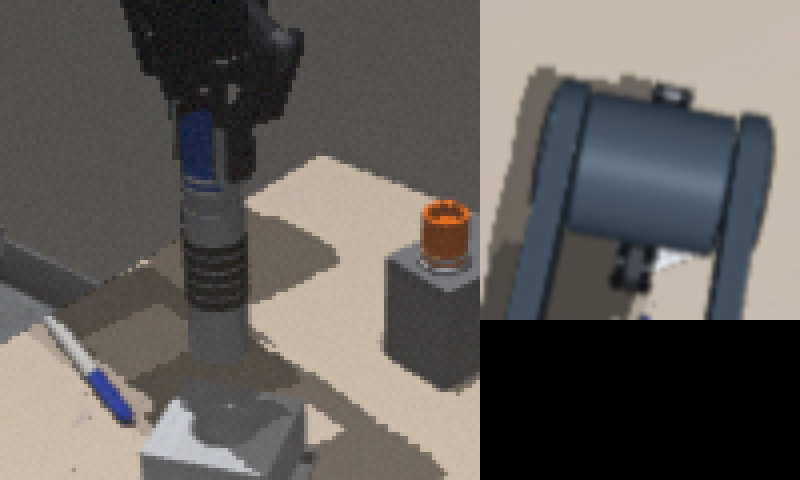

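Call:
arm_command(series=[[[0,-10,3.1,0],[0,-20,6.2,0],[0,-30,9.4,0],[0,-40,12.5,0],[0,-45,14,0],[0,-45,14,0],[0,-40,12.5,0],[0,-30,9.4,0],[0,-15,4.7,0],[0,-5,1.6,0]]])

```text
t: 17.6
tcp_pos: [0.529, -0.2602, 0.219]
tool_rot: [0.069, 0.704, -0.069, 0.704]
force: [-0.8, 1.4, -6.0]
finger_gap: 0.347
```

Call:
arm_command(series=[[[5,0,0,0],[8,0,0,0],[10,0,0,0],[8,0,0,0],[4,0,0,0],[0,0,0,0],[0,0,0,0]]])

```text
t: 18.3
tcp_pos: [0.5294, -0.258, 0.1844]
tool_rot: [0.068, 0.704, -0.068, 0.704]
force: [0.7, 0.3, -6.6]
finger_gap: 0.351
```

Run:
```python
from h import *
go([.529,-.258,.22])
a=snapshot("scene");b=snapshot("top")
s,p,M=st(); print([proj("scene",p+[0,0,k]).round(1).tolist() for k in(.014,-.017,-.117)],proj("top",p+[0,0,-.117]))
cv2.imwrite("pics/s7.png",a[:,:,::-1])
cv2.imwrite("pics/c7.png",np.hstack([cv2.resize(a[210:330,140:260],(480,480),interpolation=cv2.INTER_NEAREST),cv2.copyMakeBorder(cv2.resize(b[190:270,370:450],(320,320),interpolation=cv2.INTER_NEAREST),0,160,0,0,cv2.BORDER_CONSTANT)])[:,:,::-1])
```

```text
t 18.3 tcp [ 0.5294 -0.258   0.1844] F [ 0.73  0.31 -6.58] gap 0.351 q [-0.64  0.54  1.57 -0.    1.03 -0.45]
tool x [ 0. -0. -1.] y [ 0.191  0.981 -0.   ] z [ 0.981 -0.191  0.   ]
shift mm [-35.6  -0.1  -0.4]
[[184.3, 224.2], [187.7, 237.6], [197.7, 276.2]] [410.99706486 231.89716273]
```

View pics/c7.png

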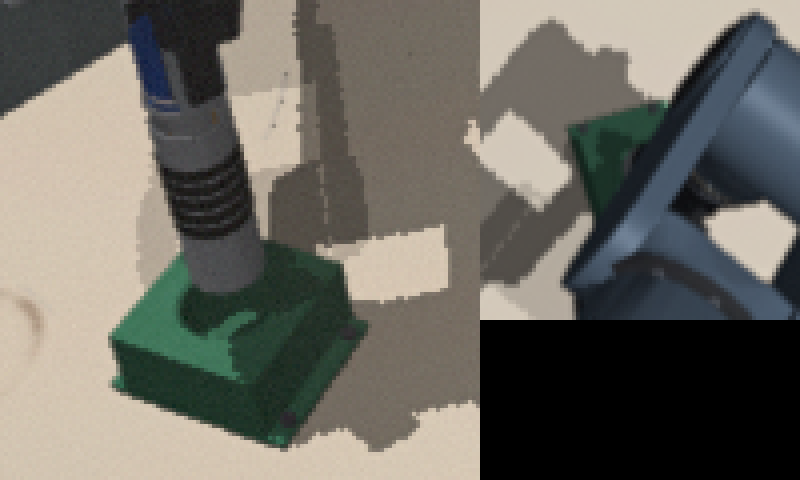

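Run:
```python
from h import *
a=cv2.imread("pics/s7.png"); h=cv2.cvtColor(a,cv2.COLOR_BGR2HSV)
for y in range(262,288,2):
    r=h[y,180:216,1]; m=np.where(r<60)[0]+180; print(y,m.min() if len(m) else None,m.max() if len(m) else None,len(m), h[y,184:210:2,1])
g=cv2.cvtColor(cv2.imread("pics/scene0.png"),cv2.COLOR_BGR2HSV)
print("pocket rows V")
for y in range(272,302,3): print(y,g[y,178:216,2])
print(plane("scene",(195.0,277.25),.067),plane("scene",(197.5,285.0),.045),plane("scene",(197.7,276.2),.067))
```

```text
262 180 215 36 [15 24 35 30 14 14 23 53 12 39 41 43 35]
264 180 215 34 [ 8 66 30 38 44 17  0  0 34 10 36 41 47]
266 180 215 34 [56 13  9 22  4 10 26 60  0  8 30 44 43]
268 180 215 36 [27 28 27 19 20 28 36 11  4 11 10 40 39]
270 180 215 36 [42 12  7 10  7 10 17  0  4  8  8 33 41]
272 180 215 29 [40 12  3 13  6  0  9 10  8  7  8 82 73]
274 180 210 27 [61 24  6 10  9  7  3  3 10  4  8 48 91]
276 180 209 25 [118  73   6   6   6   3   7   7  10  15   8  50  57]
278 180 205 20 [120 109   6   6  10  10  20   7   3   4   4  75  60]
280 188 215 18 [112 111   9   9   6   6  10   6   7  18  69  66  58]
282 190 215 12 [110 110  89  21  10  10   7   0  68  87  74  63  78]
284 210 214 2 [114  99  90  94  69  71  77 112  82  88  85  82  82]
286 None None 0 [104  87  81 109  99  73  67 101  97  94  77  90  76]
pocket rows V
272 [203 201 201 202 199 204 199 156 122 110 113 111 111 115 113 115 110 110
 109 112 112 110 110 111 111 111 115 113 117 109 110 107 112 110 118 122
 138 170]
275 [202 203 203 203 170 128 113 114 115 116 116 110 113 114 112 112 112 107
 105 106 109 106 104 105 102 109 112 110 11
[... 733 characters left out ...]
 43  47  43  52  61  73
 109 117 113 118 114 116 115 113 111 111 111 113 112 108 110 110 111 113
  96  56]
293 [112 111 110 111 114 115 112 115 112 105  81  60  59  66 107 117 115 112
 111 110 113 115 111 102 108 107 113 112 110 116 112 110 114 109  83  53
  42  47]
296 [113 112 114 112 115 115 110 114 112 114 114 113 115 116 113 111 113 112
 113 111 111 112 111 115 112 113 113 111 108 112 114 111  84  52  43  46
  46  47]
299 [ 45  48  47  70  93  98 110 116 114 112 114 113 111 108 112 115 111 113
 113 115 114 111 113 112 113 113 109 114 114 109  73  43  40  45  42  45
  47  47]
[ 0.52695571 -0.26275679  0.067     ] [ 0.52782912 -0.26231531  0.045     ] [ 0.52886177 -0.25787877  0.067     ]
```

Call:
arm_command(series=[[[3,0,0.5,0],[4,0.5,0,0],[4,0,0,0],[4,0,0,0],[4,0,0,0],[4,0,0,0],[3,0,0,0],[2,0,0,0],[2,0,0,0],[0,0,0,0]]])

```text
t: 19.4
tcp_pos: [0.5297, -0.2576, 0.1541]
tool_rot: [0.068, 0.704, -0.068, 0.704]
force: [0.5, 0.2, -6.2]
finger_gap: 0.342
```

Call:
arm_command(series=[[[3,0,0,0],[3,0,0,0],[3,0,0,0],[3,0,0,0],[3,0,0,0],[2,0,0,0],[0,0,0,0]]])

```text
t: 20.1
tcp_pos: [0.5296, -0.2575, 0.137]
tool_rot: [0.068, 0.704, -0.068, 0.704]
force: [0.6, -0.1, -6.2]
finger_gap: 0.349
```

Call:
arm_command(series=[[[2,0,0,0],[2,0,0,0],[2,0,0,0],[1,0,0,0],[0,0,0,0]]])

```text
t: 20.6
tcp_pos: [0.5297, -0.2576, 0.1302]
tool_rot: [0.068, 0.704, -0.068, 0.704]
force: [0.8, -0.5, -6.1]
finger_gap: 0.349
```

Call:
arm_command(series=[[[1,0,0,0],[0,0,0,0]]])

```text
t: 20.8
tcp_pos: [0.5298, -0.2577, 0.1294]
tool_rot: [0.068, 0.704, -0.068, 0.704]
force: [-0.1, 0.2, -7.4]
finger_gap: 0.348
```

Call:
arm_command(series=[[[1,0,0,0],[0,0,0,0]]])

```text
t: 21.0
tcp_pos: [0.5298, -0.2576, 0.1283]
tool_rot: [0.068, 0.704, -0.068, 0.704]
force: [-0.6, -0.1, -6.2]
finger_gap: 0.346
```

Call:
arm_command(series=[[[1,0,0,0],[0,0,0,0]]])

```text
t: 21.2
tcp_pos: [0.5299, -0.2577, 0.1274]
tool_rot: [0.068, 0.704, -0.068, 0.704]
force: [0.2, 0.0, -6.0]
finger_gap: 0.351
```

Call:
arm_command(series=[[[0.8,0,0,0],[0,0,0,0]]])

```text
t: 21.4
tcp_pos: [0.5299, -0.2579, 0.1273]
tool_rot: [0.068, 0.704, -0.068, 0.704]
force: [-0.6, 0.2, -0.7]
finger_gap: 0.348
```

Call:
arm_command(series=[[[0.8,0,0,0],[0,0,0,0]]])

```text
t: 21.6
tcp_pos: [0.5301, -0.258, 0.1272]
tool_rot: [0.068, 0.703, -0.068, 0.704]
force: [-3.0, 0.9, 6.2]
finger_gap: 0.344
```

Call:
arm_command(series=[[[-0.6,0,0,0],[0,0,0,0]]])

```text
t: 21.8
tcp_pos: [0.5301, -0.2579, 0.1273]
tool_rot: [0.068, 0.703, -0.068, 0.704]
force: [-1.9, 0.5, 5.2]
finger_gap: 0.348
```

Call:
arm_command(series=[[[0,0,0,0],[0,0,0,0],[0,0,0,0],[0,0,0,0],[0,0,0,0],[0,0,0,0],[0,0,0,0]]], jaw=100, force=20)

```text
t: 22.5
tcp_pos: [0.5299, -0.2577, 0.1264]
tool_rot: [0.068, 0.704, -0.068, 0.704]
force: [0.1, 0.4, -0.4]
finger_gap: 1.001
```

```bash
python3 -c "
from h import *
go([.53,-.258,.25])"
```

```text
t 22.5 tcp [ 0.5299 -0.2577  0.1264] F [ 0.13  0.44 -0.44] gap 1.001 q [-0.64  0.62  1.62  0.    0.91 -0.45]
tool x [ 0. -0. -1.] y [0.192 0.981 0.   ] z [ 0.981 -0.192  0.   ]
shift mm [-123.6   -0.3    0.2]
```

Call:
arm_command(series=[[[-3,0,0,0],[-6,0,0,0],[-10,0,0,0],[-20,0,0,0],[-25,0,0,0],[-25,0,0,0],[-20,0,0,0],[-12,0,0,0],[-5,0,0,0],[0,0,0,0]]])

```text
t: 23.5
tcp_pos: [0.5299, -0.2577, 0.253]
tool_rot: [0.068, 0.703, -0.068, 0.704]
force: [0.4, 0.1, -0.0]
finger_gap: 1.0
```

Call:
arm_command(series=[[[0,20,0,0],[0,40,0,0],[0,40,0,0],[0,40,0,0],[0,30,0,0],[0,10,0,0],[0,0,0,0],[0,0,0,0]]])

```text
t: 24.3
tcp_pos: [0.5641, -0.0819, 0.2518]
tool_rot: [0.068, 0.704, -0.068, 0.703]
force: [1.2, -0.0, 0.1]
finger_gap: 1.002
```

Run:
```python
from h import *
go([.53,-.258,.25])
a=snapshot("scene");b=snapshot("top")
print([proj("scene",[.528,-.262,k]).round(1).tolist() for k in(.045,.110,.141)],proj("top",[.528,-.262,.141]))
for n,im,bx in(("scene",a,(165,215,225,280)),("top",b,(390,210,435,250))):
    c,s=blob(im,(105,120,30),(130,255,255),bx); print(n,c,s,plane(n,c,.141))
cv2.imwrite("pics/c8.png",np.hstack([cv2.resize(a[210:330,140:260],(480,480)),cv2.copyMakeBorder(cv2.resize(b[190:270,370:450],(320,320)),0,160,0,0,cv2.BORDER_CONSTANT)])[:,:,::-1])
```

```text
t 24.3 tcp [ 0.5641 -0.0819  0.2518] F [ 1.22 -0.05  0.09] gap 1.002 q [-0.34  0.43  1.55 -0.    1.16 -0.15]
tool x [-0.001 -0.    -1.   ] y [ 0.192  0.981 -0.001] z [ 0.981 -0.192 -0.001]
shift mm [   1.9 -179.4    0.3]
[[197.7, 284.9], [191.5, 261.5], [188.3, 249.3]] [417.23786817 231.28705109]
scene [188.72077922 246.60064935] [180 236  18  22 308] [ 0.52280995 -0.25714902  0.141     ]
top [416.5 230. ] [411 225  12  11 108] [ 0.53158035 -0.25988714  0.141     ]
```

View pics/c8.png

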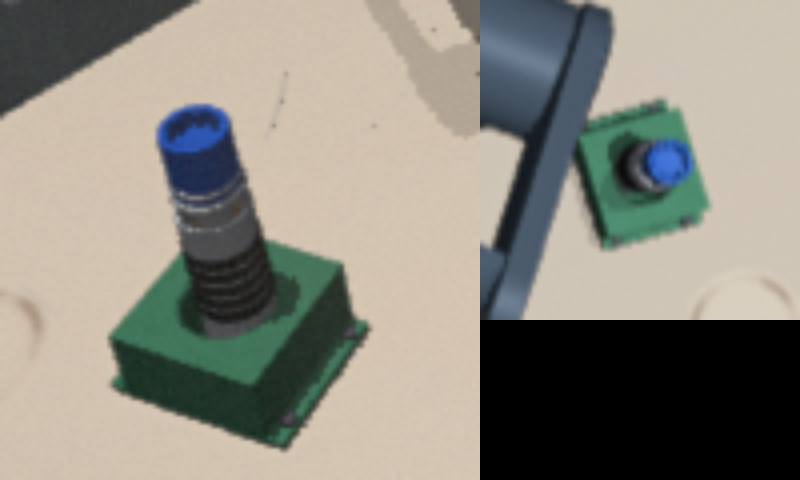

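The tool stands upright in the holder's pocket. The blue head is at (189,247) in the scene view and (416,230) in the top view, both close to where they should be. The gripper is clear.

```bash
python3 -c "
from station import ticket
print(ticket.sign_off())"
```

```text
the job is handed in; nothing more can be done
None
```

I took the blue bit from the stand and pressed it into the handle by feel, up to a wrist reading of about 22 N. That is about 23 N on the taper once the bit's own weight is allowed for. I then lifted the tool by the bit alone and set it in the green holder. I opened the gripper, moved it clear and handed the job in at about 24 s. The sign-off gives no verdict.

**Last checks that agreed:**
- **Carrying:** the wrist force read about −6 to −7 N all the way across, so the taper was holding the handle.
- **Depth:** the handle touched the holder floor at TCP height 0.127 m. It had the same height when seated in the nest, and both pocket floors are 10 mm high, so it is all the way down.
- **Final picture:** the tool stands upright in the pocket with the bit seated and the fingers well clear.

**Weaker points:**
- **Position:** the two cameras put the final bit centre about 9 mm apart (x 0.523 and 0.532 m). The holder's measured centre, x 0.528 m, lies between them. The cause may be calibration error or my height assumption of 0.141 m; I did not resolve it.
- **Side load:** up to about 5 N of sideways force appeared while pressing and vanished on lifting.
- **Not checked:** I did not measure the orange bit, the tubes or the pot at the end. No move touched them as far as the forces and the pictures I viewed show.

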